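# Push a wood blank through the width gauge to its stop

### The job

Check the thick hardwood block that lies before the mouth of the aluminium width gauge, to its right: push it gently along the bench with the fingertips, through the narrow gap between the two guide blocks and on until its end butts squarely against the end stop, roughly in the middle. Keep it flat on the bench all the time, do not grip it or lift it, and leave everything else on the bench where it is.

Things in the scene. Friction and masses are not known exactly. Their poses are not given: they have to be found in the camera images.
- blank: the part to push: loose block of light hardwood, 40 mm wide (its x), 90 mm long (its y), 35 mm high, about 70 g; the thickest offcut, lying flat before the mouth, to the right of the gauge, somewhat askew. Origin: centre of its underside, z up. Its +y end points roughly at the gap. It slides with ordinary wood friction and does not tip when pushed on its end or side.
- gauge: aluminium width gauge fixed to the bench: two guide blocks 18 mm high with a gap 43 mm wide (along x) and 40 mm long (along y, -20 to +20 mm), an end stop beyond. Origin: on the bench in the middle of the gap; y runs through the gap from the entry (robot's right) to the stop, x across, z up. Guides reach out to x +-52 mm. Fingertips 20 mm or more up pass over it and still meet the block.
- gauge_mouth (a point): on the bench in the middle of the gauge's entry, at y = -32 mm of the gauge: slanted lead-ins, 18 mm high, narrow the mouth here from about 57 mm to the 43 mm gap
- gauge_stop (a point): on the bench in the middle of the end stop's face, at y = +130 mm of the gauge; stop 103 mm wide, 18 mm high, joined to the guides by side bars 8 mm high at x +-41.5 to +-51.5 mm. The block against it has its centre at y = +85 mm of the gauge, wholly past the guides
- thin_offcut: bystander: loose thin hardwood offcut, 28 x 110 x 18 mm, beside the gauge. Leave it alone. Origin: centre of its underside.
- sanding_block: bystander: loose sanding block wrapped in abrasive paper, 46 x 70 x 23 mm, beside the gauge. Leave it alone. Origin: centre of its underside.
- long_offcut: bystander: loose long square hardwood offcut, 30 x 160 x 30 mm, on the far side of the start area. Leave it alone. Origin: centre of its underside.
- mug: bystander: loose dark mug, 80 mm across, 81 mm high, towards the left. Leave it alone. Origin: centre of its underside.
- mallet: bystander: loose mallet lying on its side, 100 x 278 x 66 mm, at the front right. Leave it alone. Origin: centre of its underside.
Mind the look-alikes: they are no part of the job. There is more than one size of the blank; the job needs the smaller. Several things have the shape of the gauge; the one meant has the colours described above.

How it is judged:
On the way:
1. the block lies in the gap, centred between the guides and flat on the bench (x of blank in the frame of gauge between -0.004 and 0.004 m and y of blank in the frame of gauge between -0.022 and 0.022 m and angle between the y axis of blank and the y axis of gauge, either way round below 0.15 rad and height (world z) of blank below 0.005 m), for 0.05 s.
At the end, for the whole second after the job is handed in: the block rests flat on the bench, wholly past the guides, its end within 4 mm of the stop's face, square to it within 0.1 rad and within 14 mm of the gauge's middle line, at rest (x of blank in the frame of gauge between -0.014 and 0.014 m and y of blank in the frame of gauge between 0.081 and 0.089 m and angle between the y axis of blank and the y axis of gauge, either way round below 0.1 rad and height (world z) of blank below 0.004 m and angle between blank's own z axis and vertical below 0.06 rad and linear speed of blank below 0.01 m/s); the robot touches nothing.
It fails at once if the block is lifted off the bench (8 mm or more) or tipped (height (world z) of blank above 0.008 m or angle between blank's own z axis and vertical above 0.25 rad).
It fails at once if the block is gripped or rammed (more than 30 N between fingers and block) (contact force between the fingers and blank above 30 N).
It fails at once if another thing on the bench is moved by more than 15 mm (distance of any of thin_offcut, sanding_block, long_offcut, mug, mallet from where it was at the start of the episode above 0.015 m).
It also fails if it takes over 61 s, if anything falls off the work surface, if the arm or the gripper's body presses on something with over 40 N, if the wrist force passes 120 N, or if a joint passes its speed limit or range.

### The arm

A 6-joint arm with a two-finger parallel gripper is mounted at the origin on a cart in front of the work surface, level with it; the furniture and walls round the work are solid. World frame = base frame: x ahead of the robot, y to its left, z up, the work surface at z = 0. Lengths are in m, angles in rad, forces in N, time in s.
With the tool pointing down it reaches from about 0.25 to 0.725 m from the base axis. Payload 4 kg.
Tool frame: the origin (TCP) lies midway between the tips of the shut fingers; the grasp point (between the pads) lies bot.tcp_to_grasp behind it (bot.tcp_to_grasp is the distance from the TCP to the grasp point, in m); z points along the fingers, y is the line along which they close (so a half turn about z gives the same grasp; the last joint's range is limited). The gripper opens to 85 mm and grips with 20 to 120 N. Pads are 22 mm wide; open, the fingers measure 114 mm over their backs; the gripper's body (76 mm by 85 mm) begins 54 mm behind the grasp point. The pads swing forward as they close: fully open they stand 13 mm farther back than shut.
Start: joints at [1.106, 0.241, 0.005, 1.335, 0, 1.571], TCP at [0.224, 0.447, 0.231] pointing down, gripper open.
Joint ranges: [-2.72, 2.72], [-1.05, 1.87], [-1.09, 1.28], [-1.99, 2.15], [-1.42, 1.44], [-3.14, 3.14]. Speed limits (rad/s): [2.79, 2.79, 3.14, 3.14, 3.14, 3.14].

### API

Orientations are given as a unit quaternion [x, y, z, w].
In Python, from workcell import readout, camera, bot gives the robot as it stands. The module is installed in compiled form; this text tells all that it offers.
- The arm moves only by the tool jog_arm, never from a script. Its argument "motion" is a list of rows, each an object of numbers: "x", "y", "z": the shift along the tool's x, y, z in mm; "spin": the turn about the tool's z in degrees; "fingers": the closure, from -1 (fully open) to 1 (shut). A call has 1 to 8 rows; each row is the pose to reach, as a shift and turn from the pose commanded when the call began, along the tool's axes at that moment; what a row does not reach only later rows make up. A row lasts 1/8 s, in which the tool goes at most 62.5 mm and 10.7 degrees, less where a joint would pass 70% of its speed; a pose out of reach is approached as far as the arm can. A call with a gripper value outside its range is refused whole. The fingers move at their own pace and stop on an object; the grip force is fixed at half the most. Time passes only in rows, so rows that repeat a pose let the fingers close. It gives the time, the measured TCP pose, the force, the opening and the grip force at its end, in the units of the state.
- readout.get_obs(): the state, without advancing time (a new reading comes with each control period).
- camera(name): name is "side" or "top"; returns a dict with "pixels" (420x560x3 uint8, red, green, blue), "K" (3x3 intrinsics, pixels), "rvec" (rotation vector, rad) and "tvec" (3), from world to camera coordinates, as OpenCV has them. Camera axes: x right, y down, z forward; pixel columns grow to the right and rows downward; lengths in m; the calibration is good to about 2 mm. A picture is of the moment at which its call begins. There is no depth.
- bot.job_done(): hands the job in; it is judged then, once.
The state is a dict: "clock": time; "joint_pos": joint angles; "joint_vel": joint speeds; "tau": joint torques, N m; "eef_pos": TCP position; "tool_rot": TCP orientation; "ft_force": force on the tool from outside, world axes, zero at the start; "ft_torque": the same for the moment, N m; "grip_width": finger opening in m; "grasp_force": force on a finger pad.
Only numpy, scipy, OpenCV 4.12 (cv2) and the standard library are available. Lean on these libraries where they do the work, as an engineer would, in place of code of your own. Each camera call takes 0.05 s, during which the arm holds its last target. There are 200 camera calls.

## Working session

There is one attempt and no reset: what is moved stays moved. The work goes in short steps, Python scripts to look and compute and a tool call to move; the robot and the scene stay as the last step left them, time stands still between calls to the robot, and variables do not carry over. Pictures are saved under pics/ and viewed, at most 10 in all, crops included, and the job is handed in when it is done.

Besides the shell and the picture viewer there is one more tool, called after "Call:" by a JSON object that holds its "name" and its "arguments", one argument or row to a line. jog_arm: Moves the arm, as the interface text tells. Its arguments: {"type":"object","properties":{"motion":{"type":"array"}},"required":["motion"]}

```bash
mkdir -p pics; cat > h.py <<'E'
import numpy as np, cv2
from workcell import readout, camera, bot
def ray(c,uv,z):
    R=cv2.Rodrigues(np.array(c["rvec"],float))[0]; t=np.array(c["tvec"],float).ravel()
    uv=np.atleast_2d(np.array(uv,float)); d=np.c_[uv,np.ones(len(uv))]@np.linalg.inv(np.array(c["K"])).T@R
    o=-R.T@t
    return (o+d*((z-o[2])/d[:,2])[:,None])[:,:2]
def proj(c,p):
    return cv2.projectPoints(np.array(p,float).reshape(-1,3),np.array(c["rvec"],float),np.array(c["tvec"],float),np.array(c["K"],float),None)[0].reshape(-1,2)
def save(c,n): cv2.imwrite("pics/"+n,c["pixels"][:,:,::-1])
E
python3 - <<'E'
from h import *
for n in("top","side"):
    c=camera(n);save(c,n+"0.png")
    R=cv2.Rodrigues(np.array(c["rvec"],float))[0];print(n,-R.T@np.array(c["tvec"]).ravel())
s=readout.get_obs();print(s["eef_pos"],s["tool_rot"],s["clock"],bot.tcp_to_grasp)
E
```

```text
top [4.16628507e-01 6.60230385e-05 1.22813507e+00]
side [ 0.16788587 -0.97383957  0.85030852]
[0.22385492 0.44641494 0.23048973] [ 2.30328634e-01  9.73112422e-01 -9.41634398e-04 -2.17954434e-04] 0.1 0.0187
```

View pics/top0.png

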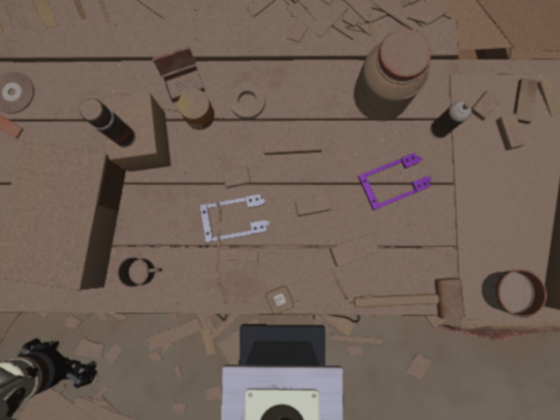

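View pics/side0.png

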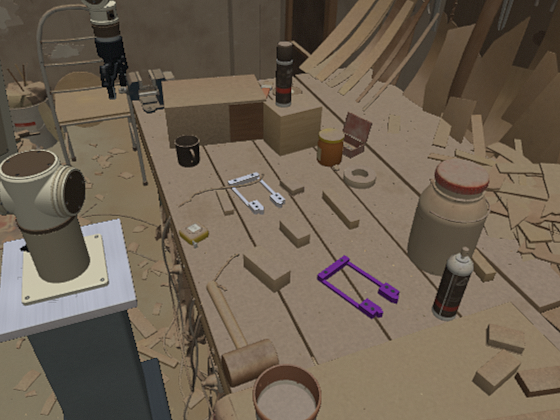

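The top view shows the aluminium gauge at about (235,218) with its mouth to the right, and a purple decoy gauge at (395,182). Candidates for the blank are a small block at (312,205), a larger one at (352,250), the long offcut at (292,152) and the thin offcut at (237,178). I'd choose (312,205), and I'll check it in a crop.

```bash
python3 - <<'E'
from h import *
c=camera("top");p=c["pixels"][130:320,180:400]
p=cv2.resize(p,None,fx=3.6,fy=3.1,interpolation=cv2.INTER_CUBIC)
p=cv2.convertScaleAbs(p,alpha=1.6)
cv2.imwrite("pics/crop1.png",p[:,:,::-1][:600,:800])
d=camera("side")["pixels"][155:300,180:380]
cv2.imwrite("pics/crop2.png",cv2.convertScaleAbs(cv2.resize(d,None,fx=4,fy=4,interpolation=cv2.INTER_CUBIC),alpha=1.4)[:,:,::-1])
E
```

```text
(no output)
```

View pics/crop1.png

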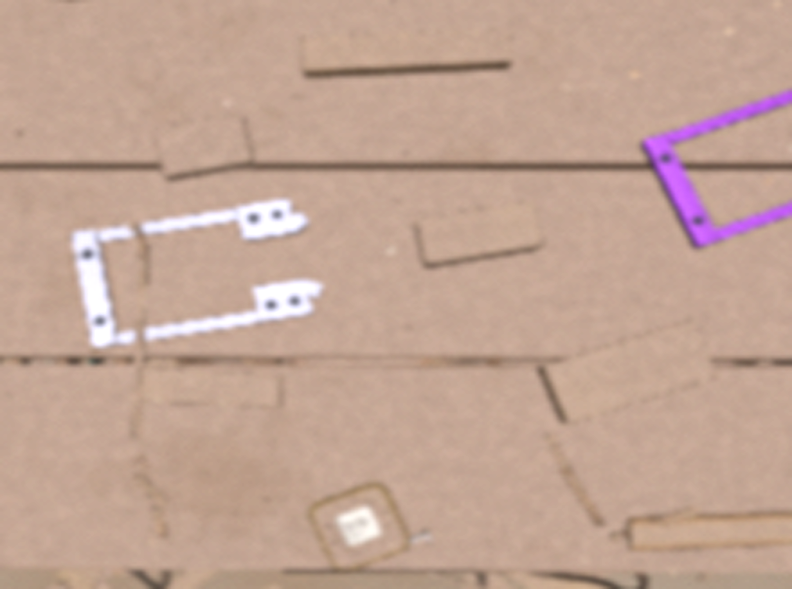

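View pics/crop2.png

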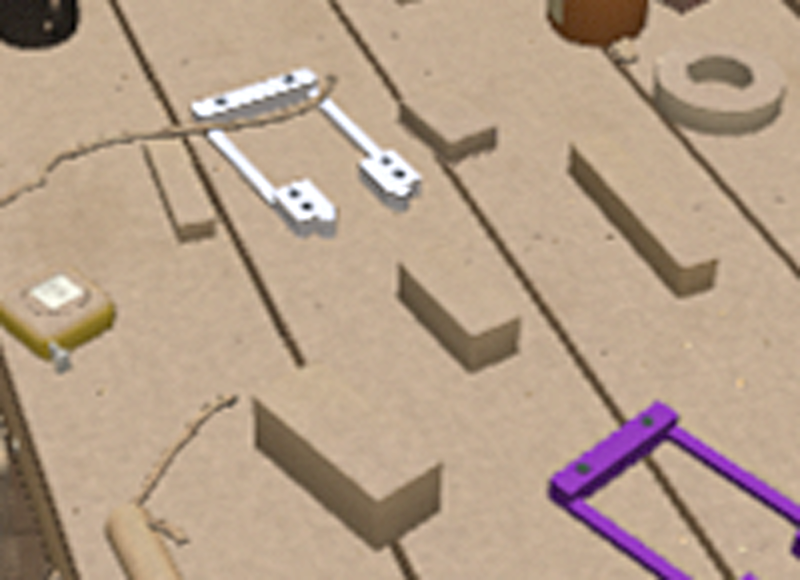

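The crops confirm it: the small thick block at top-view (312,205) lies before the aluminium mouth. The block at (352,250) is clearly bigger, and the thin offcut, sanding block and long offcut lie to the sides. Next I'll measure the poses.

```bash
python3 - <<'E'
from h import *
from scipy.spatial.transform import Rotation as Ro
t=camera("top");s=camera("side")
T=lambda a:np.array([(180+(x+.5)/3.6-.5,130+(y+.5)/3.1-.5) for x,y in a])
S=lambda a:np.array([(180+(x+.5)/4-.5,155+(y+.5)/4-.5) for x,y in a])
# gauge holes: guide far(2), guide near(2), stop(2)
ht=T([(253,218),(277,214),(270,304),(295,300),(87,254),(99,320)])
hs=S([(384,160),(398,173),(295,194),(307,207),(290,79),(221,101)])
for n,p in(("top",ray(t,ht,.018)),("side",ray(s,hs,.018))):
    g=p[:4].mean(0);st=p[4:].mean(0);print(n,np.round(p,4).tolist(),"guide",g,"stop",st,"len",np.linalg.norm(st-g),"ang",np.degrees(np.arctan2(*(st-g)[::-1])))
m=(t["pixels"].astype(int)@[ -1,0,1]>5)&(t["pixels"].sum(2)>330);m[:, :190]=0;m[:,280:]=0;m[:185]=0;m[250:]=0
pts=np.argwhere(m)[:,::-1].astype(np.float32);r=cv2.minAreaRect(pts);b=ray(t,cv2.boxPoints(r),.018)
print("mask",len(pts),np.round(b,4).tolist(),np.linalg.norm(b-np.roll(b,1,0),axis=1))
bt=T([(418,222),(534,203),(541,243),(429,266)]);bs=S([(400,263),(473,340),(520,318)])
print("blk top",np.round(ray(t,bt,.035),4).tolist());print("blk side",np.round(ray(s,bs,.035),4).tolist())
o=readout.get_obs();print(Ro.from_quat(o["tool_rot"]).as_matrix().round(3).tolist(),o["grip_width"])
E
```

```text
top [[0.5948, 0.0888], [0.5984, 0.0705], [0.5187, 0.0751], [0.5223, 0.0562], [0.5625, 0.2146], [0.5042, 0.2041]] guide [0.55852279 0.07264751] stop [0.53333583 0.20936181] len 0.13901503771253404 ang 100.43858955367523
side [[0.5962, 0.0906], [0.6, 0.072], [0.5209, 0.0734], [0.5239, 0.0559], [0.566, 0.2158], [0.5062, 0.2048]] guide [0.56024699 0.07296292] stop [0.53608744 0.21031602] len 0.13946167759191813 ang 99.97592340908649
mask 701 [[0.5802, 0.2264], [0.6122, 0.054], [0.5128, 0.0353], [0.4811, 0.206]] [0.10120452 0.1753942  0.10118198 0.1735814 ]
blk top [[0.589, -0.036], [0.6058, -0.1226], [0.5708, -0.1275], [0.5506, -0.0441]]
blk side [[0.555, -0.045], [0.5702, -0.134], [0.6076, -0.1245]]
[[-0.894, 0.448, -0.0], [0.448, 0.894, -0.001], [0.0, -0.001, -1.0]] 0.08503216326115762
```

```bash
cat >> h.py <<'E'
from scipy.spatial.transform import Rotation as Ro
A=np.radians(100.2);U=np.array([np.cos(A),np.sin(A)]);V=np.array([np.sin(A),-np.cos(A)]);G=np.array([.5597,.0728])
def gf(p): d=np.array(p)[...,:2]-G; return np.stack([d@V,d@U],-1)*1000
def go(gx,gy,z,yaw_y):
    "tool shift (mm) and spin (deg) to gauge-frame mm position; yaw_y: world angle of tool y"
    o=readout.get_obs();M=Ro.from_quat(o["tool_rot"]).as_matrix()
    w=np.r_[G+(gx*V+gy*U)/1000,z/1000]; d=M.T@(w-o["eef_pos"])*1000
    s=np.degrees(np.arctan2(M[1,1],M[0,1]))-yaw_y
    print("shift",d.round(1),"spin",round((s+180)%360-180,1),"now",gf(o["eef_pos"]).round(1),round(o["eef_pos"][2]*1000,1),"t",o["clock"],"w",round(o["grip_width"],4),"f",np.round(o["ft_force"],1))
E
python3 - <<'E'
from h import *
print(gf([[.555,-.045],[.5702,-.134],[.6076,-.1245],[.589,-.036]]).round(1))
go(-66,-158,110,100.2)
E
```

```text
[[ -25.5 -115.1]
 [ -26.3 -205.4]
 [  12.2 -202.7]
 [   9.6 -112.3]]
shift [-509.6 -349.7  121.3] spin -36.8 now [-264.1  427.5] 231.0 t 0.3 w 0.085 f [-0.   0.7  0. ]
```

Call:
{"name": "jog_arm", "arguments": {
  "motion": [
    {"x": -60,"y": -40,"z": 0,"spin": -5,"fingers": -0.18},
    {"x": -120,"y": -80,"z": 0,"spin": -10,"fingers": -0.18},
    {"x": -180,"y": -120,"z": 10,"spin": -15,"fingers": -0.18},
    {"x": -240,"y": -160,"z": 20,"spin": -20,"fingers": -0.18},
    {"x": -300,"y": -200,"z": 30,"spin": -25,"fingers": -0.18},
    {"x": -350,"y": -240,"z": 40,"spin": -30,"fingers": -0.18},
    {"x": -400,"y": -280,"z": 60,"spin": -35,"fingers": -0.18},
    {"x": -440,"y": -310,"z": 80,"spin": -37,"fingers": -0.18}
  ]
}}

```text
clock: 1.3
eef_pos: [0.4598, 0.0113, 0.1657]
tool_rot: [-0.091, 0.996, 0.0, 0.001]
ft_force: [1.2, 0.6, 0.8]
grip_width: 0.0507
grasp_force: 0.0
```

```bash
python3 -c "
from h import *
go(-66,-158,100,100.2)"
```

```text
shift [ -42.6 -115.3   65.8] spin 0.2 now [-109.2  -42.8] 165.7 t 1.3 w 0.0507 f [1.2 0.6 0.8]
```

Call:
{"name": "jog_arm", "arguments": {
  "motion": [
    {"x": 0,"y": 0,"z": 0,"fingers": -0.18},
    {"x": 0,"y": 0,"z": 0,"fingers": -0.18}
  ]
}}

```text
validation failed for argument at $.mo...
```

```bash
python3 -c "
from h import *
go(-66,-158,100,100.2)"
```

```text
shift [ -42.6 -115.3   65.8] spin 0.2 now [-109.2  -42.8] 165.7 t 1.3 w 0.0507 f [1.2 0.6 0.8]
```

Call:
{"name": "jog_arm", "arguments": {
  "motion": [
    {"x": 0,"y": 0,"z": 0,"spin": 0,"fingers": -0.18},
    {"x": 0,"y": 0,"z": 0,"spin": 0,"fingers": -0.18}
  ]
}}

```text
clock: 1.55
eef_pos: [0.4582, 0.0133, 0.1655]
tool_rot: [-0.09, 0.996, 0.0, -0.0]
ft_force: [0.5, 0.5, 1.2]
grip_width: 0.0501
grasp_force: 0.0
```

```bash
python3 -c "
from h import *
go(-66,-158,60,100.2)"
```

```text
shift [ -44.3 -117.5  105.4] spin 0.1 now [-110.4  -40.6] 165.5 t 1.55 w 0.0501 f [0.5 0.5 1.2]
```

Call:
{"name": "jog_arm", "arguments": {
  "motion": [
    {"x": -10,"y": -30,"z": 20,"spin": 0,"fingers": -0.18},
    {"x": -20,"y": -60,"z": 40,"spin": 0,"fingers": -0.18},
    {"x": -30,"y": -90,"z": 60,"spin": 0,"fingers": -0.18},
    {"x": -44,"y": -117,"z": 80,"spin": 0,"fingers": -0.18},
    {"x": -44,"y": -117,"z": 110,"spin": 0,"fingers": -0.18},
    {"x": -44,"y": -117,"z": 135,"spin": 0,"fingers": -0.18},
    {"x": -44,"y": -117,"z": 150,"spin": 0,"fingers": -0.18},
    {"x": -44,"y": -117,"z": 150,"spin": 0,"fingers": -0.18}
  ]
}}

```text
clock: 2.55
eef_pos: [0.5223, -0.0925, 0.0151]
tool_rot: [-0.091, 0.996, 0.0, -0.001]
ft_force: [0.6, 0.4, 0.8]
grip_width: 0.05
grasp_force: 0.0
```

```bash
python3 -c "
from h import *
go(-28,-158,15,100.2)
s=camera('side')['pixels'][180:300,200:360]
cv2.imwrite('pics/c3.png',cv2.convertScaleAbs(cv2.resize(s,None,fx=5,fy=5,interpolation=cv2.INTER_CUBIC),alpha=1.4)[:,:,::-1])"
```

```text
shift [-38.1  -2.1   0. ] spin 0.3 now [ -66.1 -156.1] 15.1 t 2.55 w 0.05 f [0.6 0.4 0.8]
```

View pics/c3.png

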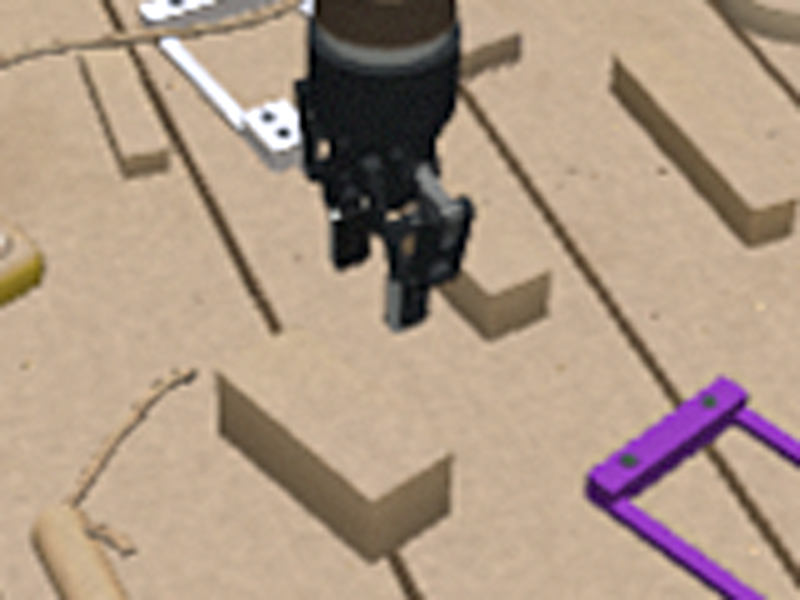

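The fingers straddle the near side of the block, about 5 cm apart. I'll push it sideways to align and centre it.

Call:
{"name": "jog_arm", "arguments": {
  "motion": [
    {"x": -8,"y": -2,"z": 0,"spin": 0,"fingers": -0.18},
    {"x": -16,"y": -2,"z": 0,"spin": 0,"fingers": -0.18},
    {"x": -21,"y": -2,"z": 0,"spin": 0,"fingers": -0.18},
    {"x": -25,"y": -2,"z": 0,"spin": 0,"fingers": -0.18},
    {"x": -28,"y": -2,"z": 0,"spin": 0,"fingers": -0.18},
    {"x": -31,"y": -2,"z": 0,"spin": 0,"fingers": -0.18},
    {"x": -34,"y": -2,"z": 0,"spin": 0,"fingers": -0.18},
    {"x": -35,"y": -2,"z": 0,"spin": 0,"fingers": -0.18}
  ]
}}

```text
clock: 3.6
eef_pos: [0.5579, -0.0896, 0.0155]
tool_rot: [-0.09, 0.996, 0.0, -0.0]
ft_force: [-0.4, 0.3, -0.8]
grip_width: 0.0503
grasp_force: 0.2
```

Call:
{"name": "jog_arm", "arguments": {
  "motion": [
    {"x": 8,"y": 0,"z": 0,"spin": 0,"fingers": -0.18},
    {"x": 25,"y": 0,"z": 0,"spin": 0,"fingers": -0.18},
    {"x": 25,"y": 0,"z": -40,"spin": 0,"fingers": 0.3},
    {"x": 25,"y": 0,"z": -80,"spin": 0,"fingers": 0.6},
    {"x": 25,"y": -30,"z": -100,"spin": 0,"fingers": 0.6},
    {"x": 10,"y": -60,"z": -100,"spin": 0,"fingers": 0.6},
    {"x": -10,"y": -80,"z": -100,"spin": 0,"fingers": 0.6},
    {"x": -31,"y": -90,"z": -100,"spin": 0,"fingers": 0.6}
  ]
}}

```text
clock: 4.6
eef_pos: [0.6045, -0.1739, 0.1157]
tool_rot: [-0.089, 0.996, -0.0, 0.0]
ft_force: [-0.9, 0.1, 0.7]
grip_width: 0.0168
grasp_force: 0.0
```

```bash
python3 -c "
from h import *
go(0,-240,60,10.2)
go(0,-240,60,190.2)
print(readout.get_obs()['joint_pos'])
s=camera('side')['pixels'][180:300,200:360]
cv2.imwrite('pics/c4.png',cv2.convertScaleAbs(cv2.resize(s,None,fx=5,fy=5,interpolation=cv2.INTER_CUBIC),alpha=1.4)[:,:,::-1])"
```

```text
shift [ 0.4 10.8 55.7] spin 90.1 now [   0.4 -250.7] 115.7 t 4.6 w 0.0168 f [-0.9  0.1  0.7]
shift [ 0.4 10.8 55.7] spin -89.9 now [   0.4 -250.7] 115.7 t 4.6 w 0.0168 f [-0.9  0.1  0.7]
[-2.80084630e-01  5.61010589e-01  1.80983388e-01  1.19053075e+00
 -1.35451643e-04 -4.59292656e-01]
```

View pics/c4.png

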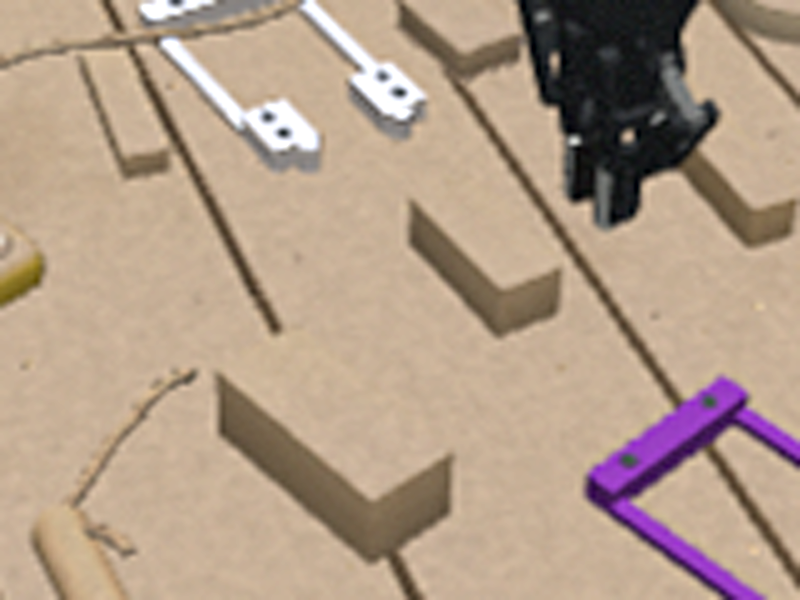

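The block has moved sideways. In this crop its top corners are at (410,203), (500,292) and (562,267), which I'll turn into gauge coordinates.

```bash
python3 -c "
from h import *
s=camera('side')
p=np.array([(200+(x+.5)/5-.5,180+(y+.5)/5-.5) for x,y in [(410,203),(500,292),(562,267)]])
print(gf(ray(s,p,.035)).round(1))
d=ray(s,p,.035);e=d[0]-d[1];print(np.degrees(np.arctan2(e[1],e[0])))"
```

```text
[[ -20.5 -117.2]
 [ -18.9 -202.4]
 [  20.2 -202.1]]
101.29852745561239
```

Call:
{"name": "jog_arm", "arguments": {
  "motion": [
    {"x": 0,"y": 2,"z": 10,"spin": 10,"fingers": 0.5},
    {"x": 0,"y": 0,"z": 10,"spin": 20,"fingers": 0.5},
    {"x": 0,"y": 0,"z": 20,"spin": 30,"fingers": 0.5},
    {"x": 0,"y": 0,"z": 30,"spin": 40,"fingers": 0.5},
    {"x": 0,"y": 0,"z": 40,"spin": 50,"fingers": 0.5},
    {"x": 0,"y": 0,"z": 40,"spin": 60,"fingers": 0.5},
    {"x": 0,"y": 0,"z": 40,"spin": 70,"fingers": 0.5},
    {"x": 0,"y": 0,"z": 40,"spin": 80,"fingers": 0.5}
  ]
}}

```text
clock: 5.7
eef_pos: [0.6031, -0.1721, 0.0755]
tool_rot: [0.573, 0.819, -0.0, -0.001]
ft_force: [-0.1, 0.2, -0.2]
grip_width: 0.0212
grasp_force: 0.0
```

```bash
python3 -c "
from h import *
go(0,-240,24,10.2)"
```

```text
shift [ 8.4  2.2 51.5] spin 9.9 now [  -0.7 -248.7] 75.5 t 5.7 w 0.0212 f [-0.1  0.2 -0.2]
```

Call:
{"name": "jog_arm", "arguments": {
  "motion": [
    {"x": 0,"y": 2,"z": 15,"spin": 10,"fingers": 0.5},
    {"x": 0,"y": 2,"z": 30,"spin": 10,"fingers": 0.5},
    {"x": 0,"y": 2,"z": 45,"spin": 10,"fingers": 0.5},
    {"x": 4,"y": 2,"z": 52,"spin": 10,"fingers": 0.5},
    {"x": 8,"y": 2,"z": 52,"spin": 10,"fingers": 0.5},
    {"x": 8,"y": 2,"z": 52,"spin": 10,"fingers": 0.5}
  ]
}}

```text
clock: 6.45
eef_pos: [0.6037, -0.164, 0.024]
tool_rot: [0.64, 0.768, 0.0, 0.0]
ft_force: [0.5, -0.2, 0.2]
grip_width: 0.0215
grasp_force: 0.0
```

```bash
python3 -c "
from h import *
go(0,-150,24,10.2)"
```

```text
shift [90.9 -1.1 -0. ] spin 0.2 now [   1.4 -240.9] 24.0 t 6.45 w 0.0215 f [ 0.5 -0.2  0.2]
```

Call:
{"name": "jog_arm", "arguments": {
  "motion": [
    {"x": 10,"y": -1,"z": 0,"spin": 0,"fingers": 0.5},
    {"x": 20,"y": -1,"z": 0,"spin": 0,"fingers": 0.5},
    {"x": 27,"y": -1,"z": 0,"spin": 0,"fingers": 0.5},
    {"x": 35,"y": -1,"z": 0,"spin": 0,"fingers": 0.5},
    {"x": 45,"y": -1,"z": 0,"spin": 0,"fingers": 0.5},
    {"x": 56,"y": -1,"z": 0,"spin": 0,"fingers": 0.5},
    {"x": 68,"y": -1,"z": 0,"spin": 0,"fingers": 0.5},
    {"x": 80,"y": -1,"z": 0,"spin": 0,"fingers": 0.5}
  ]
}}

```text
clock: 7.45
eef_pos: [0.588, -0.085, 0.0236]
tool_rot: [0.64, 0.768, 0.0, 0.0]
ft_force: [0.4, -0.3, 0.8]
grip_width: 0.0215
grasp_force: 0.5
```

```bash
python3 -c "
from h import *
go(0,-110,24,10.2)
s=camera('side')['pixels'][165:285,200:360]
cv2.imwrite('pics/c5.png',cv2.convertScaleAbs(cv2.resize(s,None,fx=5,fy=5,interpolation=cv2.INTER_CUBIC),alpha=1.4)[:,:,::-1])"
```

```text
shift [50.3  0.2 -0.4] spin 0.2 now [-1.000e-01 -1.603e+02] 23.6 t 7.45 w 0.0215 f [ 0.4 -0.3  0.8]
```

View pics/c5.png

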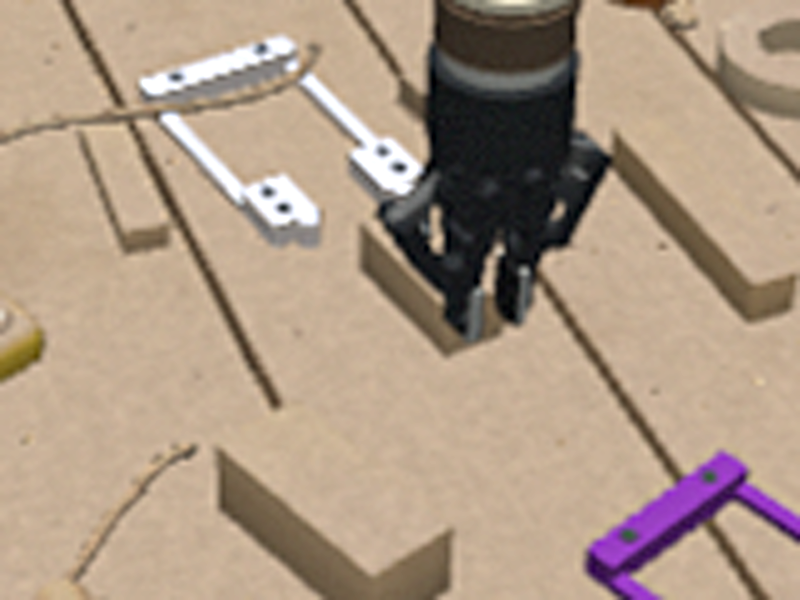

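The fingers are on the block's end and it is heading squarely for the mouth, with its front-left corner at (362,228) in the crop. I'll keep pushing.

Call:
{"name": "jog_arm", "arguments": {
  "motion": [
    {"x": 8,"y": 0,"z": 0,"spin": 0,"fingers": 0.5},
    {"x": 15,"y": 0,"z": 0,"spin": 0,"fingers": 0.5},
    {"x": 21,"y": 0,"z": 0,"spin": 0,"fingers": 0.5},
    {"x": 27,"y": 0,"z": 0,"spin": 0,"fingers": 0.5},
    {"x": 33,"y": 0,"z": 0,"spin": 0,"fingers": 0.5},
    {"x": 39,"y": 0,"z": 0,"spin": 0,"fingers": 0.5},
    {"x": 45,"y": 0,"z": 0,"spin": 0,"fingers": 0.5},
    {"x": 51,"y": 0,"z": 0,"spin": 0,"fingers": 0.5}
  ]
}}

```text
clock: 8.5
eef_pos: [0.5789, -0.0352, 0.0236]
tool_rot: [0.64, 0.768, 0.0, -0.0]
ft_force: [0.2, -0.9, -0.8]
grip_width: 0.0213
grasp_force: 0.3
```

```bash
python3 -c "
from h import *
go(0,-50,24,10.2)
s=camera('side')['pixels'][150:270,190:350]
cv2.imwrite('pics/c6.png',cv2.convertScaleAbs(cv2.resize(s,None,fx=5,fy=5,interpolation=cv2.INTER_CUBIC),alpha=1.4)[:,:,::-1])"
```

```text
shift [59.7  0.5 -0.4] spin 0.2 now [  -0.3 -109.7] 23.6 t 8.5 w 0.0213 f [ 0.2 -0.9 -0.8]
```

View pics/c6.png

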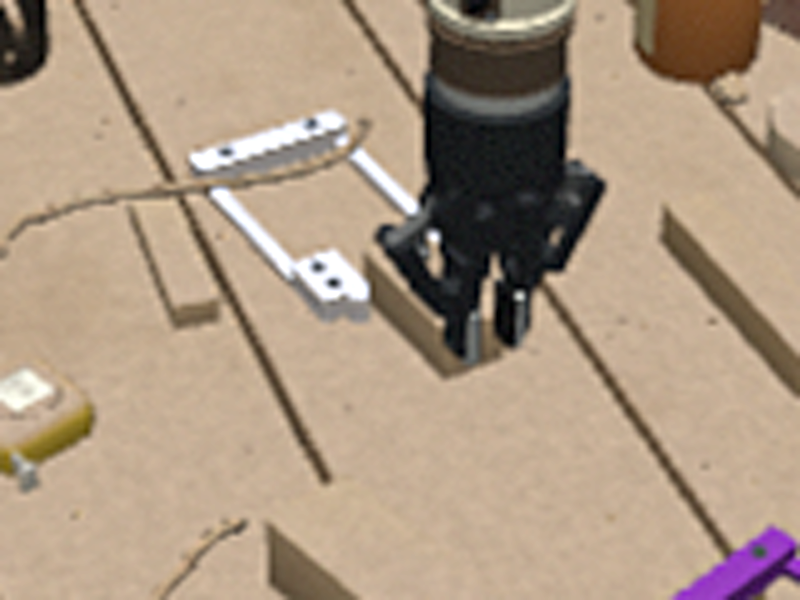

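The block's nose is between the lead-ins, its corner at (370,250) beside the near guide, and the force is about 1 N. Pushing on through the gap.

Call:
{"name": "jog_arm", "arguments": {
  "motion": [
    {"x": 7,"y": 0,"z": 0,"spin": 0,"fingers": 0.5},
    {"x": 14,"y": 0,"z": 0,"spin": 0,"fingers": 0.5},
    {"x": 21,"y": 0,"z": 0,"spin": 0,"fingers": 0.5},
    {"x": 28,"y": 0,"z": 0,"spin": 0,"fingers": 0.5},
    {"x": 35,"y": 0,"z": 0,"spin": 0,"fingers": 0.5},
    {"x": 42,"y": 0,"z": 0,"spin": 0,"fingers": 0.5},
    {"x": 49,"y": 0,"z": 0,"spin": 0,"fingers": 0.5},
    {"x": 56,"y": 0,"z": 0,"spin": 0,"fingers": 0.5}
  ]
}}

```text
clock: 9.55
eef_pos: [0.5688, 0.0199, 0.0236]
tool_rot: [0.64, 0.768, 0.0, -0.0]
ft_force: [-0.9, -0.5, 0.0]
grip_width: 0.0212
grasp_force: 0.5
```

```bash
python3 -c "
from h import *
go(0,15,24,10.2)"
```

```text
shift [68.7  0.6 -0.4] spin 0.2 now [ -0.4 -53.7] 23.6 t 9.55 w 0.0212 f [-0.9 -0.5  0. ]
```

Call:
{"name": "jog_arm", "arguments": {
  "motion": [
    {"x": 7,"y": 0,"z": 0,"spin": 0,"fingers": 0.5},
    {"x": 15,"y": 0,"z": 0,"spin": 0,"fingers": 0.5},
    {"x": 24,"y": 0,"z": 0,"spin": 0,"fingers": 0.5},
    {"x": 33,"y": 0,"z": 0,"spin": 0,"fingers": 0.5},
    {"x": 42,"y": 0,"z": 0,"spin": 0,"fingers": 0.5},
    {"x": 50,"y": 0,"z": 0,"spin": 0,"fingers": 0.5},
    {"x": 57,"y": 0,"z": 0,"spin": 0,"fingers": 0.5},
    {"x": 62,"y": 0,"z": 0,"spin": 0,"fingers": 0.5}
  ]
}}

```text
clock: 10.55
eef_pos: [0.5578, 0.0809, 0.0237]
tool_rot: [0.64, 0.768, 0.0, 0.0]
ft_force: [-0.5, -0.7, 1.2]
grip_width: 0.0212
grasp_force: 0.4
```

```bash
python3 -c "
from h import *
go(0,29,24,10.2)
s=camera('side')['pixels'][140:260,190:350]
cv2.imwrite('pics/c7.png',cv2.convertScaleAbs(cv2.resize(s,None,fx=5,fy=5,interpolation=cv2.INTER_CUBIC),alpha=1.4)[:,:,::-1])"
```

```text
shift [20.7  0.5 -0.3] spin 0.2 now [-0.5  8.3] 23.7 t 10.55 w 0.0212 f [-0.5 -0.7  1.2]
```

View pics/c7.png

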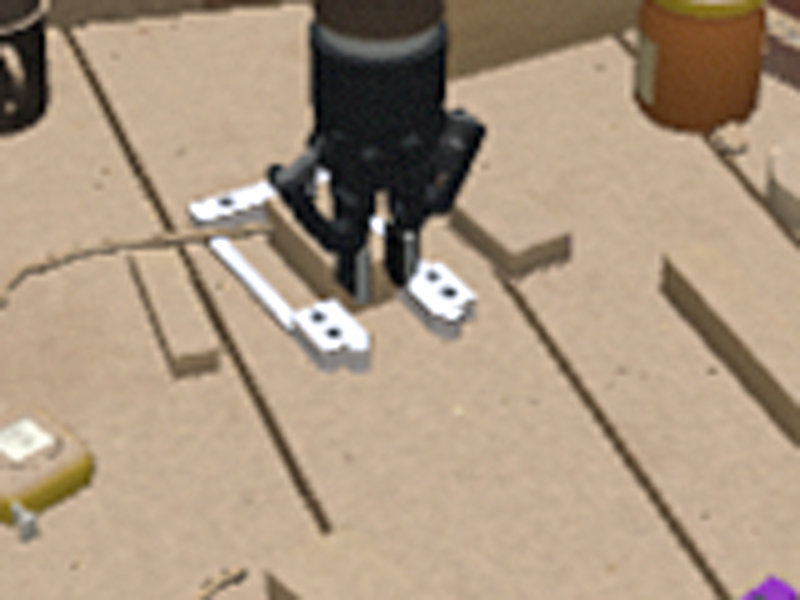

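The block is through the gap and close to the stop, with straight edges and roughly central. I'll finish slowly and watch the force.

Call:
{"name": "jog_arm", "arguments": {
  "motion": [
    {"x": 2,"y": 0,"z": 0,"spin": 0,"fingers": 0.5},
    {"x": 4,"y": 0,"z": 0,"spin": 0,"fingers": 0.5},
    {"x": 6,"y": 0,"z": 0,"spin": 0,"fingers": 0.5},
    {"x": 8,"y": 0,"z": 0,"spin": 0,"fingers": 0.5},
    {"x": 10,"y": 0,"z": 0,"spin": 0,"fingers": 0.5},
    {"x": 12,"y": 0,"z": 0,"spin": 0,"fingers": 0.5},
    {"x": 14,"y": 0,"z": 0,"spin": 0,"fingers": 0.5},
    {"x": 16,"y": 0,"z": 0,"spin": 0,"fingers": 0.5}
  ]
}}

```text
clock: 11.6
eef_pos: [0.5549, 0.0962, 0.0236]
tool_rot: [0.64, 0.768, 0.0, 0.0]
ft_force: [-0.0, -1.1, 0.6]
grip_width: 0.0213
grasp_force: 0.6
```

Call:
{"name": "jog_arm", "arguments": {
  "motion": [
    {"x": 1,"y": 0,"z": 0,"spin": 0,"fingers": 0.5},
    {"x": 2,"y": 0,"z": 0,"spin": 0,"fingers": 0.5},
    {"x": 2,"y": 0,"z": 0,"spin": 0,"fingers": 0.5}
  ]
}}

```text
clock: 11.98
eef_pos: [0.5544, 0.0983, 0.0235]
tool_rot: [0.64, 0.768, 0.0, -0.0]
ft_force: [1.4, -0.2, 0.4]
grip_width: 0.0217
grasp_force: 0.3
```

Call:
{"name": "jog_arm", "arguments": {
  "motion": [
    {"x": 1,"y": 0,"z": 0,"spin": 0,"fingers": 0.5},
    {"x": 2,"y": 0,"z": 0,"spin": 0,"fingers": 0.5},
    {"x": 2,"y": 0,"z": 0,"spin": 0,"fingers": 0.5}
  ]
}}

```text
clock: 12.35
eef_pos: [0.554, 0.1002, 0.0235]
tool_rot: [0.64, 0.768, 0.0, -0.0]
ft_force: [-0.2, -1.1, 0.3]
grip_width: 0.0211
grasp_force: 0.3
```

Call:
{"name": "jog_arm", "arguments": {
  "motion": [
    {"x": 1,"y": 0,"z": 0,"spin": 0,"fingers": 0.5},
    {"x": 1,"y": 0,"z": 0,"spin": 0,"fingers": 0.5}
  ]
}}

```text
clock: 12.6
eef_pos: [0.5541, 0.1005, 0.0236]
tool_rot: [0.64, 0.768, -0.0, 0.001]
ft_force: [1.0, -3.6, -0.3]
grip_width: 0.0215
grasp_force: 1.7
```

```bash
python3 -c "
from h import *
go(0,29,24,10.2)"
```

```text
shift [ 0.8  0.6 -0.4] spin 0.1 now [-0.6 28.2] 23.6 t 12.6 w 0.0215 f [ 1.  -3.6 -0.3]
```

The force rises at the predicted place, so the block has reached the stop. One more millimetre to square it, then I'll back off and lift.

Call:
{"name": "jog_arm", "arguments": {
  "motion": [
    {"x": 1,"y": 0,"z": 0,"spin": 0,"fingers": 0.5},
    {"x": 1,"y": 0,"z": 0,"spin": 0,"fingers": 0.5}
  ]
}}

```text
clock: 12.85
eef_pos: [0.5541, 0.1006, 0.0237]
tool_rot: [0.641, 0.768, -0.001, 0.001]
ft_force: [0.6, -6.7, 1.5]
grip_width: 0.0211
grasp_force: 3.1
```

Call:
{"name": "jog_arm", "arguments": {
  "motion": [
    {"x": -5,"y": 0,"z": 0,"spin": 0,"fingers": 0.5},
    {"x": -15,"y": 0,"z": 0,"spin": 0,"fingers": 0.5},
    {"x": -30,"y": 0,"z": -10,"spin": 0,"fingers": 0.5},
    {"x": -60,"y": 0,"z": -40,"spin": 0,"fingers": 0.5},
    {"x": -100,"y": 0,"z": -80,"spin": 0,"fingers": 0.5},
    {"x": -140,"y": 0,"z": -110,"spin": 0,"fingers": 0.5},
    {"x": -180,"y": 0,"z": -120,"spin": 0,"fingers": 0.5},
    {"x": -180,"y": 0,"z": -120,"spin": 0,"fingers": 0.5}
  ]
}}

```text
clock: 13.85
eef_pos: [0.5874, -0.0787, 0.1457]
tool_rot: [0.642, 0.766, 0.001, 0.002]
ft_force: [-0.5, 0.2, 0.2]
grip_width: 0.0211
grasp_force: 0.0
```

```bash
python3 -c "
from h import *
go(0,29,24,10.2)
s=camera('side')['pixels'][150:230,200:300]
cv2.imwrite('pics/c8.png',cv2.convertScaleAbs(cv2.resize(s,None,fx=7,fy=7,interpolation=cv2.INTER_CUBIC),alpha=1.4)[:,:,::-1])"
```

```text
shift [183.2  -1.3 121.5] spin -0.1 now [   0.5 -154. ] 145.7 t 13.85 w 0.0211 f [-0.5  0.2  0.2]
```

View pics/c8.png

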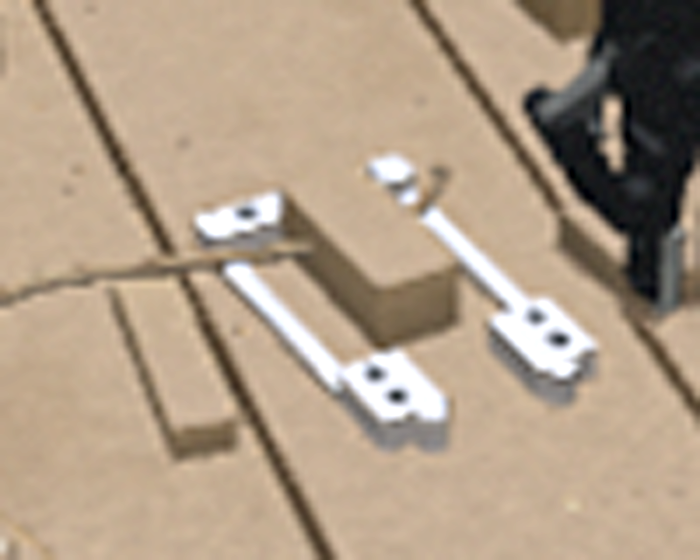

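The block rests against the stop. Its top corners are at (285,198), (380,293) and (458,268), and nothing touches it. I'll check the numbers, then hand in.

```bash
python3 -c "
from h import *
s=camera('side')
p=np.array([(200+(x+.5)/7-.5,150+(y+.5)/7-.5) for x,y in [(282,195),(380,293),(460,268)]])
g=gf(ray(s,p,.035));print(g.round(1),(g[0]+g[2])/2)
e=(g[0]+g[2])/2
if abs(e[0])<6 and abs(e[1]-85)<6: print(bot.job_done())"
```

```text
[[-21.2 121.1]
 [-20.1  36.4]
 [ 17.9  35.3]] [-1.63878779 78.21567498]
```

Force and TCP position say it has touched (rear face at about 39 mm), but the camera's rear corner reads about 36 mm. I'll check numerically with the top view before handing in.

```bash
python3 -c "
from h import *
t=camera('top');im=t['pixels'].astype(np.float32);im0=cv2.imread('pics/top0.png')[:,:,::-1].astype(np.float32)
for X in(-12,0,12):
  ys=np.arange(20,170,3.)
  w=np.array([[*(G+(X*V+y*U)/1000),.035] for y in ys]);q=proj(t,w).astype(np.float32)
  f=lambda I:cv2.remap(I,q[:,0].copy(),q[:,1].copy(),cv2.INTER_LINEAR).reshape(-1,3).sum(1).astype(int)
  print(X,[(int(y),int(a),int(b)) for y,a,b in zip(ys,f(im),f(im0))])
w=[[*(G+y*U/1000),z] for y,z in((130,.018),(148,.018),(130,.035))]
print([gf(ray(t,proj(t,[p]),.035))[0].round(1) for p in w])
"
```

```text
-12 [(20, 297, 327), (23, 296, 326), (26, 294, 324), (29, 293, 323), (32, 291, 322), (35, 266, 322), (38, 230, 320), (41, 251, 324), (44, 291, 324), (47, 301, 325), (50, 299, 326), (53, 299, 325), (56, 302, 323), (59, 302, 323), (62, 299, 328), (65, 299, 331), (68, 300, 327), (71, 299, 324), (74, 297, 320), (77, 298, 317), (80, 297, 317), (83, 295, 320), (86, 293, 322), (89, 294, 325), (92, 296, 324), (95, 293, 315), (98, 293, 311), (101, 298, 312), (104, 303, 313), (107, 299, 315), (110, 293, 319), (113, 293, 323), (116, 295, 326), (119, 296, 322), (122, 294, 299), (125, 301, 299), (128, 344, 392), (131, 408, 480), (134, 448, 499), (137, 459, 500), (140, 457, 498), (143, 422, 462), (146, 348, 382), (149, 291, 320), (152, 278, 305), (155, 280, 310), (158, 279, 307), (161, 279, 306), (164, 278, 307), (167, 277, 307)]
0 [(20, 293, 320), (23, 290, 318), (26, 289, 318), (29, 290, 319), (32, 287, 322), (35, 261, 321), (38, 231, 320), (41, 250, 321), (44, 286, 321), (47, 297, 322), (50, 296, 323), (53, 294, 326), (56, 293, 326), (59, 294, 326), (62, 295, 328), (65, 296, 326), (68, 294, 321
[... 748 characters left out ...]
, (56, 300, 326), (59, 300, 320), (62, 300, 318), (65, 300, 321), (68, 300, 321), (71, 301, 318), (74, 297, 316), (77, 295, 318), (80, 294, 321), (83, 297, 322), (86, 297, 318), (89, 299, 307), (92, 299, 277), (95, 297, 273), (98, 296, 298), (101, 294, 313), (104, 293, 321), (107, 295, 325), (110, 298, 324), (113, 297, 324), (116, 297, 325), (119, 297, 320), (122, 297, 303), (125, 300, 319), (128, 341, 406), (131, 406, 475), (134, 441, 489), (137, 449, 489), (140, 446, 487), (143, 411, 452), (146, 342, 376), (149, 292, 323), (152, 283, 314), (155, 289, 318), (158, 290, 318), (161, 285, 314), (164, 280, 307), (167, 280, 308)]
[array([ -2.2, 127.5]), array([ -2.2, 145.3]), array([ -0., 130.])]
```

The top view puts the block's top face from y ≈ 41 to 130 mm, at the stop face and square across its width. That agrees with the force reading.

```bash
python3 -c "
from h import *
print(bot.job_done())"
```

```text
the job is handed in; nothing more can be done
None
```

I pushed the small hardwood block through the aluminium gauge until it sat flat, square and roughly central against the end stop, then handed the job in at about 14 s; the hand-in returned no verdict. Measured push force stayed under 7 N, and nothing else on the bench was touched.

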